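Discharge the solder-spool hopper into its tray

TASK

Push the empty black tray squarely under the hopper's chute until its front meets the pedestal, then draw the orange-handled slide gate out to its end stop so that both solder spools roll into the tray, and push the gate fully home again. Then bring the tray with both spools in it to the white outlined bay on the mat, set it down inside the outline with its yellow fin over the yellow stripe, and let go, leaving the other things on the mat alone.

Things in the scene. Friction and masses are not known exactly. Their poses are not given: they have to be found in the camera images.
- hopper: Fixed solder-spool hopper; origin on the bench under the lip of its chute; x points up the chute (away from the tray), y the way the gate is drawn, z up. Chute 50 mm wide, sloping down 15 deg to the lip, lip underside 61 mm high. A 62 mm wide pedestal, front face at x = +30 mm, is the tray's backstop. Walls 119 mm high beside the gate, 167 behind x = 40, blue rim to 200 (x 80-184, |y| < 45).
- dock (a point): Point on the bench where the tray's origin lies when the tray is fully under the chute, its front against the pedestal: 39 mm from the hopper's origin along hopper -x. Tray x is then along hopper x.
- gate (a joint): Draw of the hopper's slide gate in m along hopper +y: 0 = pushed fully home (shut), 0.060 = drawn out to its end stop. About 3 N friction, no spring: it stays where it is left. It holds back two spools until drawn about 50 mm.
- gate_grip (a point): Grip point of the orange gate handle, an upright block 14 mm thick (hopper x), 30 long (y), 52 high; its top is 20 mm above this point, which is 118 mm above the bench and, shut, 59 mm from the hopper's side wall. Below it a rail 75 mm high leads to a red stop, 94 mm high, 17 mm beyond this point when the gate is fully drawn. Axes as the hopper's.
- tray: The loose black catch tray (160 g), open-topped box 138 x 82 mm outside (x, y), walls 40 mm high and 4 mm thick, floor 4 mm; origin under the box's centre; x points from the yellow fin grip to the front end, z up. The front end goes under the chute.
- tray_fin (a point): Grip point of the tray's yellow fin, an upright plate 12 mm thick (along tray x), 44 mm wide (y), its top 84 mm above the bench. This point is 66 mm above the tray's underside, 108 mm from the tray's origin along tray -x and 39 mm behind the box's wall. The fin stands on a base strip 4 mm thick. Axes as the tray's.
- bay: White outline painted on the blue mat, 240 x 122 mm (flat). Origin where the tray's origin belongs; x points as the tray's x should (the yellow stripe, 108 mm from the origin along -x, marks the fin's place).
- spool_0: Green solder spool, 50 mm diameter, 44 mm wide, about 100 g; origin at its centre (it rolls). It starts in the chute against the gate; in the tray its centre is 29 mm above the tray's underside.
- spool_1: Red solder spool, same size, starts behind the green one in the chute.
- flux_jar: Bystander, to be left alone: small flux jar, 52 mm diameter, 60 mm high, beside the hopper on the side away from the gate handle; origin at its underside.
- screwdriver: Bystander, to be left alone: screwdriver lying on the mat, left of the work; origin at its underside.
- brush: Bystander, to be left alone: brush lying on the mat, right of the work; origin at its underside.
- phone: Bystander, to be left alone: black phone, 75 x 150 x 9 mm, lying on the mat; origin at its underside.
- cleaner: Bystander, to be left alone: cleaner bottle, 56 mm diameter, 130 mm high, left of the work; origin at its underside.
Things that resemble listed ones, but are neither listed nor needed, are in the scene too. What is shaped like the tray but red is not meant. What is shaped like the spool_1 but pink is not meant.

How it is judged:
By the outcome, as a careful person would: the job done as asked, in the order asked, and still so for the second after the job is handed in, with the robot touching nothing.
It also fails if it takes over 61 s, if anything falls off the work surface, if the arm or the gripper's body presses on something with over 40 N, if the wrist force passes 120 N, or if a joint passes its speed limit or range.

ROBOT

A 7-joint arm with a two-finger parallel gripper is mounted at the origin on the work surface. World frame = base frame: x ahead of the robot, y to its left, z up, the work surface at z = 0. Lengths are in m, angles in rad, forces in N, time in s.
With the tool pointing down it reaches from about 0.425 to 0.875 m from the base axis. Payload 4.7 kg.
Tool frame: the origin (TCP) lies at the very end of the fingers, on their centre line; the grasp point (between the pads) lies 19 mm behind it (grip_point_offset is the distance from the TCP to the grasp point, in m); x points along the fingers, z is the direction in which the jaws open and shut, and the axes are right-handed (so a half turn about x gives the same grasp; the last joint's range is limited). The gripper opens to 87 mm and grips with 3 to 60 N. Pads are 19 mm wide; open, the fingers measure 117 mm over their backs; the gripper's body (75 mm by 190 mm) begins 51 mm behind the grasp point.
Start: joints at [1.263, 0.321, -0.07, 1.45, 0.023, 1.371, -0.057], TCP at [0.206, -0.617, 0.223] pointing down, gripper open.
Joint ranges: [-2.86, 2.86], [-0.3, 2.09], [-1.38, 1.24], [0.06, 2.45], [-1.56, 4.7], [0.09, 2.05], [-2.69, 2.69]. Speed limits (rad/s): [2.57, 2.57, 3.14, 3.14, 3.14, 3.14, 3.14].

INTERFACE

Orientations are given as a rotation vector (axis times angle).
In Python, from bench import get_state, get_image, calibration, close_job, grip_point_offset gives the robot as it stands.
- The arm moves only by the tool play_rows, never from a script. Its argument "targets" is a list of rows, each an object with "claw": the closure, from 0 (fully open) to 1 (shut); "linear": the shift along the tool's x, y, z as a fraction of full scale, a list of three; "rotation": the turn, a rotation vector about the tool's x, y, z as a fraction of full scale, a list of three. In form: [{"claw": claw, "linear": [x, y, z], "rotation": [wx, wy, wz]}, ...]. A call has 1 to 10 rows; each row shifts and turns the pose as measured when the row begins, along the tool's axes as they then stand; what a row does not reach is not made up. Full scale, the value 1, is 2.5 cm for a shift and 90 degrees for a turn. A row lasts 1/12 s, in which the tool goes at most 41.7 mm and 7.16 degrees, less where a joint would pass 70% of its speed; a pose out of reach is approached as far as the arm can. A call with a number of a shift or a turn outside -1 to 1 is refused whole. A call with a gripper value outside its range is refused whole. The fingers move at their own pace and stop on an object; "newtons" is the grip in N (left out, the last holds). Time passes only in rows, so rows that do not move let the fingers close. It gives the time, the measured TCP pose, the force and the opening at its end, in the units of the state.
- get_state(): the state, without advancing time (a new reading comes with each control period).
- get_image(name): name is "scene" or "top"; returns the picture (384x512x3 uint8, blue, green, red); there is no depth.
- calibration(name): a dict with "fx", "fy", "cx", "cy" (pixels), "rvec" (rotation vector, rad) and "tvec" (3), from world to camera coordinates, as OpenCV has them. Camera axes: x right, y down, z forward; pixel columns grow to the right and rows downward; lengths in m; the calibration is good to about 2 mm. A picture is of the moment at which its call begins. calibration takes no time and is no camera call.
- close_job(): hands the job in, once; it reports no verdict.
The state is a dict: "time": time; "joint_positions": joint angles; "qd": joint speeds; "joint_torque": joint torques, N m; "position": TCP position; "tool_rot": TCP orientation; "ft_force": force on the tool from outside, world axes, zero at the start; "torque": the same for the moment, N m; "grip_width": opening from 0.0 (shut) to 1.0 (fully open).
Only numpy, scipy, OpenCV 4.12 (cv2) and the standard library are available. Lean on these libraries where they do the work, as an engineer would, in place of code of your own. Each camera call takes 0.05 s, during which the arm holds its last target. There are 200 camera calls.

## Working session

There is one attempt and no reset: what is moved stays moved. The work goes in short steps, Python scripts to look and compute and a tool call to move; the robot and the scene stay as the last step left them, time stands still between calls to the robot, and variables do not carry over. Pictures are saved under pics/ and viewed, about 8 in all and at most 12, crops included, and the job is handed in when it is done.

Besides the shell and the picture viewer there is one more tool, called after "Emit:" as name([rows], argument=value, ...), one row to a line, values as JSON. play_rows: Moves the arm, as the interface text tells. Shift numbers are shares of 2.5 cm and turn numbers shares of 90 degrees, none past 1 either way. Its arguments: {"type":"object","properties":{"targets":{"type":"array"},"newtons":{"type":"number"}},"required":["targets"]}

```bash
mkdir -p pics; ls; python3 - <<'E'
from bench import *
import cv2
for n in("scene","top"):
    cv2.imwrite(f"pics/{n}0.png",get_image(n)); print(n,calibration(n))
print(get_state(),grip_point_offset)
E
```

```text
pics
scene {'fx': 398.99935046822173, 'fy': 398.99935046822173, 'cx': 249.98494111523505, 'cy': 193.39221987568231, 'rvec': array([ 1.68165793,  1.84303876, -0.76412159]), 'tvec': array([ 0.02804986, -0.23847568,  1.56528016])}
top {'fx': 362.46222359667536, 'fy': 362.46222359667536, 'cx': 250.71231616059217, 'cy': 190.57187105975942, 'rvec': array([ 2.16798904, -2.16599976,  0.08890446]), 'tvec': array([0.00833518, 0.47152702, 1.19525261])}
{'time': 0.1, 'joint_positions': array([ 1.26306872,  0.32175156, -0.07010505,  1.45152824,  0.02260861,
        1.37078101, -0.05691391]), 'qd': array([ 0.00095671, -0.00121326,  0.00039412, -0.00055154, -0.00012677,
       -0.00023747, -0.00084014]), 'joint_torque': array([-6.05891219e-04, -4.92569876e+01, -4.06411244e-01, -3.13399208e+01,
       -6.41270215e-02,  3.94861191e-02,  8.20253331e-05]), 'position': array([ 0.20540811, -0.61618702,  0.22158172]), 'tool_rot': array([ 0.96986164,  1.345901  , -0.96836015]), 'ft_force': array([-0.09371041, -0.02049333, -0.14842264]), 'torque': array([-0.01730804, -0.00537457, -0.01825641]), 'grip_width': 1.0034949927984533} 0.0187
```

View pics/scene0.png

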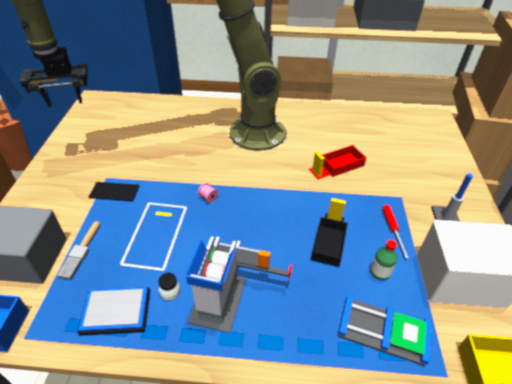

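View pics/top0.png

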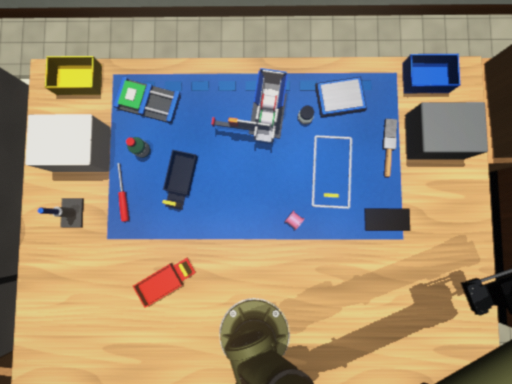

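Black tray at top (181,175), with its yellow fin at (171,203); the red look-alike at (165,284) is not meant. The hopper is at (268,110) with its handle at (235,123), and the bay at (332,172). The pink spool at (294,219) is a decoy. I'll confirm these in an enlarged crop.

```bash
cat > h.py <<'E'
import numpy as np, cv2
from bench import *
from scipy.spatial.transform import Rotation as R
def ray(n,u,v,z):
    c=calibration(n); Rm=cv2.Rodrigues(c["rvec"])[0]; t=np.ravel(c["tvec"])
    d=Rm.T@np.array([(u-c["cx"])/c["fx"],(v-c["cy"])/c["fy"],1]); o=-Rm.T@t
    return o+d*(z-o[2])/d[2]
def px(n,P):
    c=calibration(n); K=np.array([[c["fx"],0,c["cx"]],[0,c["fy"],c["cy"]],[0,0,1]])
    return cv2.projectPoints(np.array(P,float).reshape(-1,1,3),c["rvec"],c["tvec"],K,None)[0].reshape(-1,2)
E
python3 - <<'E'
import cv2
i=cv2.imread("pics/top0.png")[62:222,105:365]
i=cv2.resize(i,None,fx=3,fy=3,interpolation=cv2.INTER_CUBIC)
for k in range(0,260,20): cv2.putText(i,str(105+k),(k*3,8),0,.3,(255,255,255),1); cv2.line(i,(k*3,10),(k*3,14),(255,255,255),1)
for k in range(0,160,20): cv2.putText(i,str(62+k),(0,k*3+4),0,.3,(255,255,255),1)
cv2.imwrite("pics/c1.png",i)
j=cv2.imread("pics/scene0.png")[185:335,180:380]
j=cv2.resize(j,None,fx=4,fy=4,interpolation=cv2.INTER_CUBIC)
for k in range(0,200,20): cv2.putText(j,str(180+k),(k*4,8),0,.3,(255,255,255),1)
for k in range(0,150,20): cv2.putText(j,str(185+k),(0,k*4+4),0,.3,(255,255,255),1)
cv2.imwrite("pics/c2.png",j)
E
```

```text
(no output)
```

View pics/c1.png

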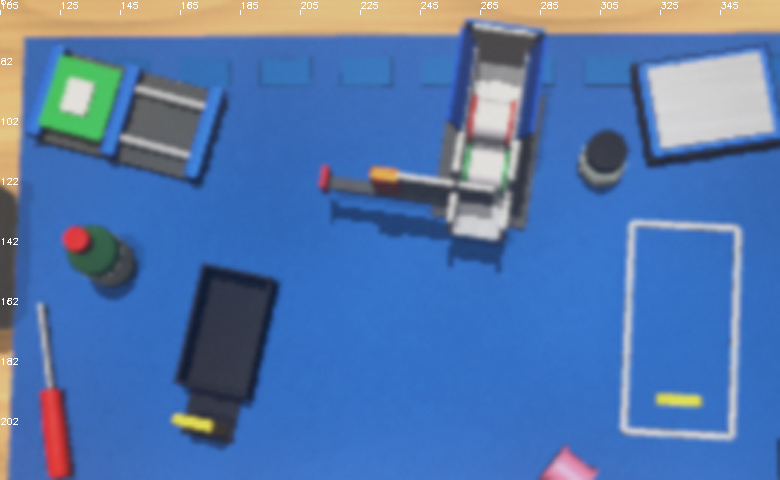

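View pics/c2.png

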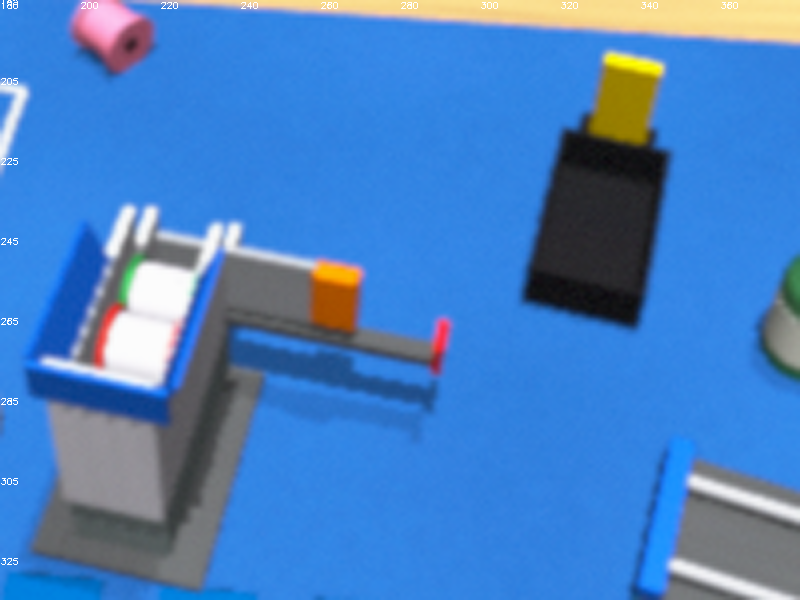

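Confirmed: the black tray has front corners at top (173,151) and (197,156) and its fin at (169,203). The orange handle is at (233,120), the rim corners at about (260,69) and (286,73), and the bay spans (315..351, 136..207). Next I'll fit the poses.

```bash
cat > fit.py <<'E'
from h import *
from scipy.optimize import least_squares
T=lambda X,Y:((X+.5)/3-.5+105,(Y+.5)/3-.5+62)
S=lambda X,Y:((X+.5)/4-.5+180,(Y+.5)/4-.5+185)
def fit(obs,p0):
    f=lambda p:np.concatenate([px(n,[[p[0]+np.cos(p[2])*a-np.sin(p[2])*b,p[1]+np.sin(p[2])*a+np.cos(p[2])*b,z]])[0]-q for n,(a,b,z),q in obs])
    r=least_squares(f,p0,loss='soft_l1'); return r.x,r.fun.reshape(-1,2).round(1).tolist()
t="top";s="scene"
E
python3 - <<'E'
from fit import *
hop=[(t,(.184,.045,.2),T(466,21)),(t,(.184,-.045,.2),T(544,32)),(t,(.08,.045,.2),T(447,122)),(t,(.08,-.045,.2),T(533,134)),
(s,(.184,-.045,.2),S(28,360)),(s,(.184,.045,.2),S(168,388)),(s,(.08,-.045,.2),S(85,223)),(s,(.08,.045,.2),S(222,248))]
x,r=fit(hop,[.75,0,0]);print("hopper",x,r)
tr=[(t,(.069,.041,.04),T(203,265)),(t,(.069,-.041,.04),T(278,282)),(t,(-.069,.041,.04),T(178,382)),(t,(-.069,-.041,.04),T(252,403)),
(t,(-.108,0,.084),T(192,422)),(s,(-.108,0,.084),S(634,60)),
(s,(.069,-.041,.04),S(528,270)),(s,(.069,.041,.04),S(642,294)),(s,(-.069,-.041,.04),S(564,128)),(s,(-.069,.041,.04),S(669,151))]
y,r=fit(tr,[.6,.2,0]);print("tray",y,r)
print("handle",ray(t,*T(384,173),.138),ray(s,*S(337,266),.138), "stop",ray(t,*T(323,168),.094),ray(s,*S(443,322),.094))
b=[(t,(.120,.061,0),T(631,222)),(t,(.12,-.061,0),T(739,229)),(t,(-.12,.061,0),T(624,433)),(t,(-.12,-.061,0),T(733,438)),(t,(-.108,0,0),T(679,400))]
z,r=fit(b,[.6,-.2,0]);print("bay",z,r)
print("pink",ray(t,294,219,.02),"jar",ray(t,305,115,0.06))
print(R.from_rotvec(get_state()["tool_rot"]).as_matrix().round(3))
E
```

```text
hopper [ 0.63005288 -0.03028095 -0.15300607] [[-2.2, -0.5], [1.9, 0.2], [-1.3, -0.4], [0.4, 0.1], [-3.5, -0.1], [1.6, 1.7], [-2.0, -2.4], [1.0, -1.2]]
tray [ 0.53279451  0.24698255 -0.21748256] [[-0.1, -0.7], [-1.4, -1.2], [-1.6, 0.2], [-2.3, -1.5], [-0.3, 0.2], [-0.7, -0.0], [-1.3, -1.3], [-0.2, 0.1], [-1.2, -1.0], [-0.1, -0.4]]
handle [0.68225605 0.06356032 0.138     ] [0.67903503 0.06547871 0.138     ] stop [0.7009737 0.1320614 0.094    ] [0.68312007 0.13411519 0.094     ]
bay [ 0.5403898  -0.26938445 -0.05144417] [[0.4, 0.4], [-0.3, -0.2], [0.2, -0.8], [-0.2, -0.6], [-0.1, 7.6]]
pink [ 0.37652791 -0.1357653   0.02      ] jar [ 0.71959679 -0.17126545  0.06      ]
[[-0.001  0.949  0.316]
 [ 0.002  0.316 -0.949]
 [-1.    -0.    -0.002]]
```

```bash
cat >> h.py <<'E'
hop=np.array([.630,-.0303,-.153]); tray=np.array([.533,.247,-.217])
def w(p,q):
    c,s=np.cos(p[2]),np.sin(p[2]); q=np.atleast_2d(q)
    return np.c_[p[0]+c*q[:,0]-s*q[:,1],p[1]+s*q[:,0]+c*q[:,1],q[:,2]]
def inv(p,P):
    c,s=np.cos(p[2]),np.sin(p[2]); d=P[:2]-p[:2]; return np.array([c*d[0]+s*d[1],-s*d[0]+c*d[1],P[2]])
def plan(way,yaw=None,n=1.0):
    "rows from the present pose through world way points; yaw = world heading of tool z (deg) to be reached along"
    st=get_state(); p=st["position"].copy(); M=R.from_rotvec(st["tool_rot"]).as_matrix()
    h=np.degrees(np.arctan2(M[1,2],M[0,2])); dy=0 if yaw is None else (yaw-h+180)%360-180
    tilt=np.degrees(np.arccos(np.clip(-M[2,0],-1,1)))
    print("pos",p.round(4),"yaw",h.round(2),"tilt",tilt.round(2),"F",st["ft_force"].round(1),"w",round(st["grip_width"]*87,1),"t",st["time"])
    for g in np.atleast_2d(way):
        g=np.array(g,float); k=max(1,int(np.ceil(np.linalg.norm(g-p)/(.0235*n)-1e-6)))
        if abs(dy)>.3: k=max(k,int(np.ceil(abs(dy)/6.8)))
        st_=(g-p)/k
        for i in range(k):
            a=np.radians(h); A=np.array([[0,0,-1],[0,0,0],[0,0,0]]).astype(float)
            z=np.array([np.cos(a),np.sin(a),0]); x=np.array([0,0,-1.]); y=np.cross(z,x)
            d=np.array([x@st_,y@st_,z@st_])/.025; r=np.clip(dy,-6.8,6.8) if abs(dy)>.3 else 0
            print("  lin",d.round(2).tolist(),"rotx",round(-r/90,3)); h+=r; dy-=r
        p=g; print("  --",g.round(3).tolist())
E
python3 - <<'E'
from fit import *
for nm,P in dict(lipL=ray(t,*T(453,235),.085),lipR=ray(t,*T(500,241),.085),baseL=ray(s,*S(203,588),0),baseR=ray(s,*S(35,550),0),baseF=ray(s,*S(262,375),0),hand=ray(t,*T(384,173),.138),hand2=ray(s,*S(337,266),.138),stop=ray(t,*T(323,168),.094),stop2=ray(s,*S(443,322),.094)).items(): print(nm,P.round(3),inv(hop,P).round(3))
print("stripe",ray(t,*T(679,400),0))
print(w(tray,[-.108,0,.047]),w(hop,[-.147,0,.047]),w(hop,[.037,.1,.1]))
plan([[.47,-.3,.22],[.47,.1,.2],[*w(tray,[-.108,0,0])[0,:2],.13]],-12.5)
hl=[[(x,y,.2) for x,y in((.08,.045),(.184,.045),(.184,-.045),(.08,-.045),(.08,.045))],[(0,.025,.065),(0,-.025,.065)],[(.03,.031,0),(.03,-.031,0)],[(.03,.1,.138),(.044,.1,.138)]]
tl=[[(x,y,.04) for x,y in((.069,.041),(.069,-.041),(-.069,-.041),(-.069,.041),(.069,.041))],[(-.108,.022,.084),(-.108,-.022,.084)]]
ims=[]
for n,(u,v),(W,H) in((t,(155,65),(140,150)),(s,(180,190),(170,150))):
    i=cv2.resize(cv2.imread(f"pics/{n}0.png")[v:v+H,u:u+W],None,fx=4,fy=4,interpolation=cv2.INTER_CUBIC) if 1 else 0
    for p,L in((hop,hl),(tray,tl)):
        for l in L: cv2.polylines(i,[np.int32((px(n,w(p,l))-[u,v]+.5)*4)],False,(255,0,255),1)
    ims.append(i[:, :])
o=np.hstack(ims); o=cv2.resize(o,(800,int(o.shape[0]*800/o.shape[1]))); 
cv2.imwrite("pics/o1.png",np.vstack([cv2.copyMakeBorder(ims[0],0,0,0,0,0)][:1])); cv2.imwrite("pics/o2.png",ims[1])
E
```

```text
lipL [ 0.63  -0.008  0.085] [-0.004  0.022  0.085]
lipR [ 0.623 -0.058  0.085] [-0.003 -0.029  0.085]
baseL [ 0.827 -0.003  0.   ] [0.19  0.057 0.   ]
baseR [ 0.812 -0.11   0.   ] [ 0.192 -0.052  0.   ]
baseF [0.671 0.018 0.   ] [0.033 0.054 0.   ]
hand [0.682 0.064 0.138] [0.037 0.101 0.138]
hand2 [0.679 0.065 0.138] [0.034 0.102 0.138]
stop [0.701 0.132 0.094] [0.045 0.171 0.094]
stop2 [0.683 0.134 0.094] [0.027 0.171 0.094]
stripe [ 0.4585701  -0.26460088  0.        ]
[[0.42753284 0.2702525  0.047     ]] [[ 0.48471721 -0.00789665  0.047     ]] [[0.68180815 0.06289289 0.1       ]]
pos [ 0.2054 -0.6162  0.2216] yaw -71.56 tilt 0.1 F [-0.1 -0.  -0.1] w 87.3 t 0.1
  lin [0.0, 0.78, -0.48] rotx -0.076
  lin [0.0, 0.83, -0.38] rotx -0.076
  lin [0.0, 0.87, -0.28] rotx -0.076
  lin [0.0, 0.9, -0.18] rotx -0.076
  lin [0.0, 0.91, -0.07] rotx -0.076
  lin [0.0, 0.92, 0.04] rotx -0.076
  lin [0.0, 0.9, 0.15] rotx -0.076
  lin [0.0, 0.88, 0.25] rotx -0.076
  lin [0.0, 0.84, 0.35] rotx -0.052
  lin [0.0, 0.81, 0.42] rotx 0.0
  lin [0.0, 0.81, 0.42] rotx 0.0
  lin [0.0, 0.81, 0.42] rotx 0.0
  
[... 502 characters left out ...]
lin [0.04, 0.87, -0.19] rotx 0.0
  lin [0.04, 0.87, -0.19] rotx 0.0
  lin [0.04, 0.87, -0.19] rotx 0.0
  lin [0.04, 0.87, -0.19] rotx 0.0
  lin [0.04, 0.87, -0.19] rotx 0.0
  lin [0.04, 0.87, -0.19] rotx 0.0
  lin [0.04, 0.87, -0.19] rotx 0.0
  lin [0.04, 0.87, -0.19] rotx 0.0
  lin [0.04, 0.87, -0.19] rotx 0.0
  lin [0.04, 0.87, -0.19] rotx 0.0
  -- [0.47, 0.1, 0.2]
  lin [0.31, 0.7, -0.35] rotx 0.0
  lin [0.31, 0.7, -0.35] rotx 0.0
  lin [0.31, 0.7, -0.35] rotx 0.0
  lin [0.31, 0.7, -0.35] rotx 0.0
  lin [0.31, 0.7, -0.35] rotx 0.0
  lin [0.31, 0.7, -0.35] rotx 0.0
  lin [0.31, 0.7, -0.35] rotx 0.0
  lin [0.31, 0.7, -0.35] rotx 0.0
  lin [0.31, 0.7, -0.35] rotx 0.0
  -- [0.428, 0.27, 0.13]
```

View pics/o1.png

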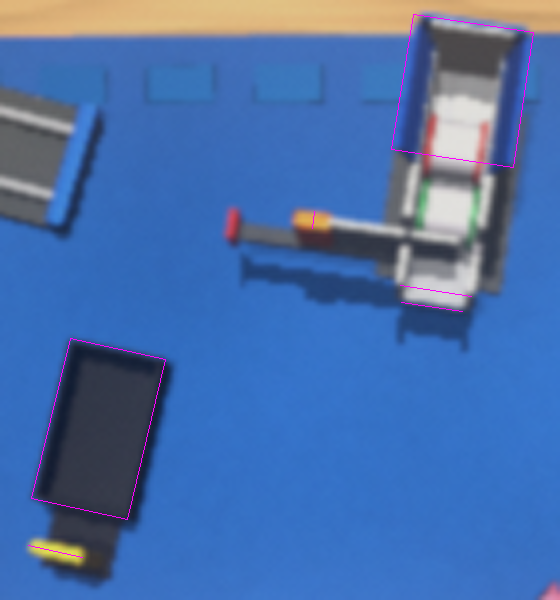

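The overlay lies on the hopper, handle, tray and fin to within about 1 px. The bay origin, taken from the stripe, is about (0.566, -0.270) with yaw -2.9°. Setting out.

Emit:
play_rows([
  {"claw":0.3,"linear":[0,0.78,-0.48],"rotation":[-0.076,0,0]},
  {"claw":0.3,"linear":[0,0.83,-0.38],"rotation":[-0.076,0,0]},
  {"claw":0.3,"linear":[0,0.87,-0.28],"rotation":[-0.076,0,0]},
  {"claw":0.3,"linear":[0,0.9,-0.18],"rotation":[-0.076,0,0]},
  {"claw":0.3,"linear":[0,0.91,-0.07],"rotation":[-0.076,0,0]},
  {"claw":0.3,"linear":[0,0.92,0.04],"rotation":[-0.076,0,0]},
  {"claw":0.3,"linear":[0,0.9,0.15],"rotation":[-0.076,0,0]},
  {"claw":0.3,"linear":[0,0.88,0.25],"rotation":[-0.076,0,0]},
  {"claw":0.3,"linear":[0,0.84,0.35],"rotation":[-0.05,0,0]},
  {"claw":0.3,"linear":[0,0.81,0.42],"rotation":[0,0,0]},
])

```text
time: 0.93
position: [0.3457, -0.4329, 0.2144]
tool_rot: [0.145, 1.577, -0.133]
ft_force: [-0.7, -0.7, -0.0]
grip_width: 0.704
```

Emit:
play_rows([
  {"claw":0.3,"linear":[0,0.81,0.42],"rotation":[0,0,0]},
  {"claw":0.3,"linear":[0,0.81,0.42],"rotation":[0,0,0]},
  {"claw":0.3,"linear":[0,0.81,0.42],"rotation":[0,0,0]},
  {"claw":0.3,"linear":[0,0.81,0.42],"rotation":[0,0,0]},
  {"claw":0.3,"linear":[0,0.81,0.42],"rotation":[0,0,0]},
  {"claw":0.3,"linear":[0,0.81,0.42],"rotation":[0,0,0]},
  {"claw":0.3,"linear":[0,0.81,0.42],"rotation":[0,0,0]},
  {"claw":0.3,"linear":[0,0.81,0.42],"rotation":[0,0,0]},
  {"claw":0.3,"linear":[0,0.9,0],"rotation":[0,0,0]},
  {"claw":0.3,"linear":[0,0.9,-0.1],"rotation":[0,0,0]},
])

```text
time: 1.77
position: [0.4665, -0.2315, 0.2105]
tool_rot: [0.148, 1.582, -0.128]
ft_force: [0.2, 0.4, -0.0]
grip_width: 0.696
```

```bash
python3 - <<'E'
from h import *
plan([[.47,.05,.2],[*w(tray,[-.108,0,0])[0,:2],.13]],-12.5)
E
```

```text
pos [ 0.4665 -0.2315  0.2105] yaw -10.04 tilt 1.16 F [ 0.2  0.4 -0. ] w 60.5 t 1.7667
  lin [0.04, 0.93, -0.15] rotx 0.027
  lin [0.04, 0.92, -0.19] rotx 0.0
  lin [0.04, 0.92, -0.19] rotx 0.0
  lin [0.04, 0.92, -0.19] rotx 0.0
  lin [0.04, 0.92, -0.19] rotx 0.0
  lin [0.04, 0.92, -0.19] rotx 0.0
  lin [0.04, 0.92, -0.19] rotx 0.0
  lin [0.04, 0.92, -0.19] rotx 0.0
  lin [0.04, 0.92, -0.19] rotx 0.0
  lin [0.04, 0.92, -0.19] rotx 0.0
  lin [0.04, 0.92, -0.19] rotx 0.0
  lin [0.04, 0.92, -0.19] rotx 0.0
  -- [0.47, 0.05, 0.2]
  lin [0.28, 0.82, -0.36] rotx 0.0
  lin [0.28, 0.82, -0.36] rotx 0.0
  lin [0.28, 0.82, -0.36] rotx 0.0
  lin [0.28, 0.82, -0.36] rotx 0.0
  lin [0.28, 0.82, -0.36] rotx 0.0
  lin [0.28, 0.82, -0.36] rotx 0.0
  lin [0.28, 0.82, -0.36] rotx 0.0
  lin [0.28, 0.82, -0.36] rotx 0.0
  lin [0.28, 0.82, -0.36] rotx 0.0
  lin [0.28, 0.82, -0.36] rotx 0.0
  -- [0.428, 0.27, 0.13]
```

Emit:
play_rows([
  {"claw":0.3,"linear":[0.04,0.93,-0.15],"rotation":[0.027,0,0]},
  {"claw":0.3,"linear":[0.04,0.92,-0.19],"rotation":[0,0,0]},
  {"claw":0.3,"linear":[0.04,0.92,-0.19],"rotation":[0,0,0]},
  {"claw":0.3,"linear":[0.04,0.92,-0.19],"rotation":[0,0,0]},
  {"claw":0.3,"linear":[0.04,0.92,-0.19],"rotation":[0,0,0]},
  {"claw":0.3,"linear":[0.04,0.92,-0.19],"rotation":[0,0,0]},
  {"claw":0.3,"linear":[0.04,0.92,-0.19],"rotation":[0,0,0]},
  {"claw":0.3,"linear":[0.04,0.92,-0.19],"rotation":[0,0,0]},
  {"claw":0.3,"linear":[0.04,0.92,-0.19],"rotation":[0,0,0]},
  {"claw":0.3,"linear":[0.04,0.92,-0.19],"rotation":[0,0,0]},
])

```text
time: 2.6
position: [0.4665, 0.0158, 0.1999]
tool_rot: [0.183, 1.586, -0.164]
ft_force: [0.2, 0.0, 0.1]
grip_width: 0.697
```

```bash
cat >> h.py <<'E'
def plan(way,yaw,n=1.0):
    st=get_state(); p=st["position"].copy(); M=R.from_rotvec(st["tool_rot"]).as_matrix(); a=np.radians(yaw)
    z=np.array([np.cos(a),np.sin(a),0]); x=np.array([0,0,-1.]); D=np.c_[x,np.cross(z,x),z]
    rv=R.from_matrix(M.T@D).as_rotvec(degrees=True)
    print("pos",p.round(4),"rot err",rv.round(2),"F",st["ft_force"].round(1),"w",round(st["grip_width"]*87,1),"t",round(st["time"],2))
    nr=int(np.ceil(np.linalg.norm(rv)/6.8))
    for g in np.atleast_2d(way):
        g=np.array(g,float); k=max(1,nr,int(np.ceil(np.linalg.norm(g-p)/(.0235*n)-1e-6))); d=(g-p)/k; m=nr; last=None; c=0
        for i in range(k):
            r=rv/m if nr and i<m else 0*rv
            q=((M.T@d/.025).round(2).tolist(),(r/90).round(3).tolist())
            if q!=last and last: print("  x%d"%c,*last); c=0
            last=q; c+=1; M=M@R.from_rotvec(r,degrees=True).as_matrix()
        print("  x%d"%c,*last); nr=0; p=g; print("  --",g.round(3).tolist())
E
python3 - <<'E'
from h import *
plan([[*w(tray,[-.108,0,0])[0,:2],.13],[*w(tray,[-.108,0,0])[0,:2],.05]],-12.5)
E
```

```text
pos [0.4665 0.0158 0.1999] rot err [-0.11 -1.34 -0.54] F [0.2 0.  0.1] w 60.7 t 2.6
  x1 [0.25, 0.8, -0.31] [-0.001, -0.015, -0.006]
  x11 [0.23, 0.8, -0.31] [-0.0, -0.0, -0.0]
  -- [0.428, 0.27, 0.13]
  x4 [0.8, -0.0, -0.0] [-0.0, -0.0, -0.0]
  -- [0.428, 0.27, 0.05]
```

Emit:
play_rows([
  {"claw":0.3,"linear":[0.25,0.8,-0.31],"rotation":[0,-0.015,-0.006]},
  {"claw":0.3,"linear":[0.23,0.8,-0.31],"rotation":[0,0,0]},
  {"claw":0.3,"linear":[0.23,0.8,-0.31],"rotation":[0,0,0]},
  {"claw":0.3,"linear":[0.23,0.8,-0.31],"rotation":[0,0,0]},
  {"claw":0.3,"linear":[0.23,0.8,-0.31],"rotation":[0,0,0]},
  {"claw":0.3,"linear":[0.23,0.8,-0.31],"rotation":[0,0,0]},
  {"claw":0.3,"linear":[0.23,0.8,-0.31],"rotation":[0,0,0]},
  {"claw":0.3,"linear":[0.23,0.8,-0.31],"rotation":[0,0,0]},
  {"claw":0.3,"linear":[0.23,0.8,-0.31],"rotation":[0,0,0]},
  {"claw":0.3,"linear":[0.23,0.8,-0.31],"rotation":[0,0,0]},
])

```text
time: 3.43
position: [0.4302, 0.2379, 0.1385]
tool_rot: [0.169, 1.561, -0.176]
ft_force: [0.7, 0.6, -0.0]
grip_width: 0.702
```

Emit:
play_rows([
  {"claw":0.3,"linear":[0.23,0.8,-0.31],"rotation":[0,0,0]},
  {"claw":0.3,"linear":[0,0,0],"rotation":[0,0,0]},
])

```text
time: 3.6
position: [0.424, 0.2641, 0.1312]
tool_rot: [0.167, 1.564, -0.17]
ft_force: [-0.3, 0.2, 0.3]
grip_width: 0.695
```

```bash
python3 - <<'E'
from h import *
f=w(tray,[-.108,0,0])[0,:2]
plan([[*f,.12],[*f,.05]],-12.5)
E
```

```text
pos [0.424  0.2641 0.1312] rot err [0.22 0.02 0.12] F [-0.3  0.2  0.3] w 60.5 t 3.6
  x1 [0.45, 0.27, 0.09] [0.002, 0.0, 0.001]
  -- [0.428, 0.27, 0.12]
  x3 [0.93, 0.0, 0.0] [0.0, 0.0, 0.0]
  -- [0.428, 0.27, 0.05]
```

Emit:
play_rows([
  {"claw":0.3,"linear":[0.45,0.27,0.09],"rotation":[0.002,0,0]},
  {"claw":0.3,"linear":[0.93,0,0],"rotation":[0,0,0]},
  {"claw":0.3,"linear":[0.93,0,0],"rotation":[0,0,0]},
  {"claw":0.3,"linear":[0.93,0,0],"rotation":[0,0,0]},
  {"claw":0.3,"linear":[0,0,0],"rotation":[0,0,0]},
  {"claw":1,"linear":[0,0,0],"rotation":[0,0,0]},
  {"claw":1,"linear":[0,0,0],"rotation":[0,0,0]},
  {"claw":1,"linear":[0,0,0],"rotation":[0,0,0]},
  {"claw":1,"linear":[0,0,0],"rotation":[0,0,0]},
], newtons=30)

```text
time: 4.35
position: [0.429, 0.2695, 0.0497]
tool_rot: [0.167, 1.562, -0.172]
ft_force: [-0.3, 0.3, -0.7]
grip_width: 0.477
```

```bash
python3 - <<'E'
from h import *
a=w(hop,[-.147-.1,0,0])[0,:2]; b=w(hop,[-.147-.02,0,0])[0,:2]
plan([[*a,.047]],np.degrees(-.153))
cv2.imwrite("pics/t1.png",cv2.resize(get_image("top")[120:230,130:270],None,fx=4,fy=4,interpolation=2))
E
```

```text
pos [0.429  0.2695 0.0497] rot err [-3.59  0.14  0.16] F [-0.3  0.3 -0.7] w 41.5 t 4.35
  x1 [0.01, -0.88, 0.05] [-0.04, 0.002, 0.002]
  x11 [0.01, -0.89, -0.01] [-0.0, 0.0, 0.0]
  -- [0.386, 0.007, 0.047]
```

View pics/t1.png

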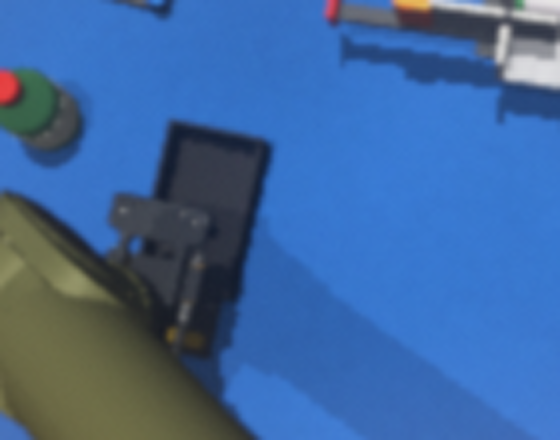

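Emit:
play_rows([
  {"claw":1,"linear":[0,0,0],"rotation":[0,0,0]},
  {"claw":1,"linear":[0,0,0],"rotation":[0,0,0]},
  {"claw":1,"linear":[0,0,0],"rotation":[0,0,0]},
  {"claw":1,"linear":[0,0,0],"rotation":[0,0,0]},
  {"claw":1,"linear":[0,0,0],"rotation":[0,0,0]},
  {"claw":1,"linear":[0,0,0],"rotation":[0,0,0]},
  {"claw":1,"linear":[0,0,0],"rotation":[0,0,0]},
], newtons=30)

```text
time: 4.98
position: [0.4309, 0.2701, 0.0524]
tool_rot: [0.169, 1.557, -0.171]
ft_force: [0.2, 0.2, -0.1]
grip_width: 0.135
```

```bash
python3 - <<'E'
from h import *
a=w(hop,[-.147-.05,0,0])[0,:2]
plan([[*a,.051]],np.degrees(-.153),.8)
E
```

```text
pos [0.4309 0.2701 0.0524] rot err [-3.63  0.4   0.06] F [ 0.2  0.2 -0.1] w 11.7 t 4.98
  x1 [0.01, -0.7, 0.17] [-0.04, 0.004, 0.001]
  x14 [0.0, -0.71, 0.12] [-0.0, 0.0, 0.0]
  -- [0.435, -0.0, 0.051]
```

The fin is held: the opening is 11.7 mm against its 12 mm thickness. Now I'll slide the tray in front of the chute.

Emit:
play_rows([
  {"claw":1,"linear":[0,-0.3,0.05],"rotation":[-0.02,0.004,0]},
  {"claw":1,"linear":[0,-0.7,0.12],"rotation":[-0.02,0,0]},
  {"claw":1,"linear":[0,-0.7,0.12],"rotation":[0,0,0]},
  {"claw":1,"linear":[0,-0.7,0.12],"rotation":[0,0,0]},
  {"claw":1,"linear":[0,-0.7,0.12],"rotation":[0,0,0]},
  {"claw":1,"linear":[0,-0.7,0.12],"rotation":[0,0,0]},
  {"claw":1,"linear":[0,-0.7,0.12],"rotation":[0,0,0]},
  {"claw":1,"linear":[0,-0.7,0.12],"rotation":[0,0,0]},
  {"claw":1,"linear":[0,-0.7,0.12],"rotation":[0,0,0]},
  {"claw":1,"linear":[0,-0.7,0.12],"rotation":[0,0,0]},
])

```text
time: 5.82
position: [0.4338, 0.1059, 0.0528]
tool_rot: [0.111, 1.564, -0.097]
ft_force: [0.2, 1.5, -0.7]
grip_width: 0.142
```

```bash
python3 - <<'E'
from h import *
a=w(hop,[-.147-.05,0,0])[0,:2]
plan([[*a,.051]],np.degrees(-.153),.8)
E
```

```text
pos [0.4338 0.1059 0.0528] rot err [ 1.15  0.19 -0.52] F [ 0.2  1.5 -0.7] w 12.3 t 5.82
  x1 [0.01, -0.7, 0.1] [0.013, 0.002, -0.006]
  x5 [0.01, -0.7, 0.12] [0.0, 0.0, -0.0]
  -- [0.435, -0.0, 0.051]
```

Emit:
play_rows([
  {"claw":1,"linear":[0.01,-0.7,0.1],"rotation":[0.013,0.002,-0.006]},
  {"claw":1,"linear":[0.01,-0.7,0.12],"rotation":[0,0,0]},
  {"claw":1,"linear":[0.01,-0.7,0.12],"rotation":[0,0,0]},
  {"claw":1,"linear":[0.01,-0.7,0.12],"rotation":[0,0,0]},
  {"claw":1,"linear":[0.01,-0.7,0.12],"rotation":[0,0,0]},
  {"claw":1,"linear":[0.01,-0.6,0.1],"rotation":[0,0,0]},
  {"claw":1,"linear":[0,0,0],"rotation":[0,0,0]},
])

```text
time: 6.4
position: [0.4366, -0.0054, 0.0524]
tool_rot: [0.124, 1.564, -0.128]
ft_force: [-0.8, -1.1, 0.3]
grip_width: 0.137
```

```bash
python3 - <<'E'
from h import *
plan([[*w(hop,[-.197,0,0])[0,:2],.051],[*w(hop,[-.157,0,0])[0,:2],.051]],np.degrees(-.153),.5)
u,v=185,85
i=cv2.resize(get_image("top")[v:v+130,u:u+140],None,fx=5,fy=5,interpolation=2)
st=get_state();M=R.from_rotvec(st["tool_rot"]).as_matrix()
ya=np.arctan2(M[1,2],M[0,2]);p=st["position"]
tr=np.array([p[0]+.108*np.cos(ya),p[1]+.108*np.sin(ya),ya]);print(tr,inv(hop,np.append(tr[:2],0)))
def dr(P,L,c): cv2.polylines(i,[np.int32((px("top",w(P,L))-[u,v]+.5)*5)],False,c,1)
dr(tr,[(x,y,.04) for x,y in((.069,.041),(.069,-.041),(-.069,-.041),(-.069,.041),(.069,.041))],(255,0,255))
dr(hop,[(-.1,0,.04),(0,0,.04)],(0,255,255)); dr(hop,[(0,.025,.065),(0,-.025,.065)],(0,255,255))
cv2.imwrite("pics/t2.png",i)
E
```

```text
pos [ 0.4366 -0.0054  0.0524] rot err [-0.42  0.19  0.14] F [-0.8 -1.1  0.3] w 11.9 t 6.4
  x1 [0.06, 0.2, -0.08] [-0.005, 0.002, 0.002]
  -- [0.435, -0.0, 0.051]
  x4 [-0.0, 0.0, 0.4] [-0.0, 0.0, 0.0]
  -- [0.475, -0.006, 0.051]
[ 0.54309938 -0.02122011 -0.15964352] [-0.08726929 -0.00427016  0.        ]
```

View pics/t2.png

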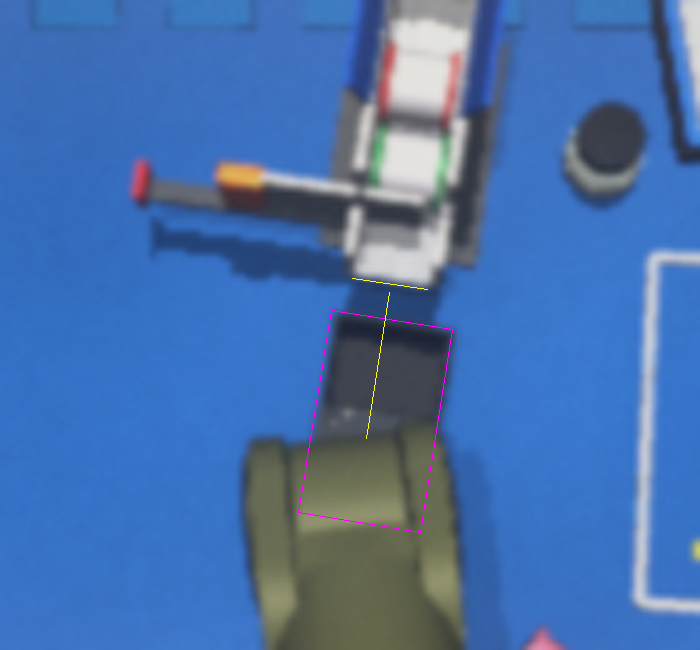

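The tray is in line in front of the lip: front corners at crop (335,318) and (450,330), lip centre at about (393,283). Now pushing it in.

Emit:
play_rows([
  {"claw":1,"linear":[0.02,0.08,0.3],"rotation":[-0.004,0.002,0]},
  {"claw":1,"linear":[0.02,0,0.4],"rotation":[0,0,0]},
  {"claw":1,"linear":[0.02,0,0.4],"rotation":[0,0,0]},
  {"claw":1,"linear":[0,0,0.4],"rotation":[0,0,0]},
  {"claw":1,"linear":[0,0,0.2],"rotation":[0,0,0]},
])

```text
time: 6.87
position: [0.4719, -0.0047, 0.0528]
tool_rot: [0.114, 1.587, -0.128]
ft_force: [-3.7, -0.3, 3.8]
grip_width: 0.137
```

```bash
python3 - <<'E'
from h import *
st=get_state();M=R.from_rotvec(st["tool_rot"]).as_matrix();p=st["position"]
print(inv(hop,p), np.arctan2(M[1,2],M[0,2])+.153)
plan([[*w(hop,[-.147,-.001,0])[0,:2],.051]],np.degrees(-.153),.3)
E
```

```text
[-0.16017079  0.00115416  0.05282762] -0.0008083943931252446
pos [ 0.4719 -0.0047  0.0528] rot err [-0.04 -1.1   0.57] F [-3.7 -0.3  3.8] w 11.9 t 6.87
  x1 [0.03, -0.04, 0.26] [-0.0, -0.012, 0.006]
  x1 [0.04, -0.04, 0.26] [-0.0, -0.0, 0.0]
  -- [0.485, -0.009, 0.051]
```

Emit:
play_rows([
  {"claw":1,"linear":[0,-0.06,0.2],"rotation":[0,-0.012,0.006]},
  {"claw":1,"linear":[0,-0.06,0.2],"rotation":[0,0,0]},
  {"claw":1,"linear":[0,0,0.1],"rotation":[0,0,0]},
])

```text
time: 7.12
position: [0.4834, -0.007, 0.0523]
tool_rot: [0.119, 1.57, -0.117]
ft_force: [-8.2, -0.3, 13.3]
grip_width: 0.133
```

```bash
python3 - <<'E'
from h import *
st=get_state();M=R.from_rotvec(st["tool_rot"]).as_matrix();p=st["position"]
print(inv(hop,p), np.arctan2(M[1,2],M[0,2])+.153)
plan([[*w(hop,[-.147,-.002,0])[0,:2],.051]],np.degrees(-.153),.3)
E
```

```text
[-0.14847078  0.00066791  0.05226177] 0.0022116213122386486
pos [ 0.4834 -0.007   0.0523] rot err [ 0.13 -0.12 -0.06] F [-8.2 -0.3 13.3] w 11.6 t 7.12
  x1 [0.05, -0.11, 0.06] [0.001, -0.001, -0.001]
  -- [0.484, -0.01, 0.051]
```

Contact with the pedestal at about 8 N, at the expected place. I'll let go and rise.

Emit:
play_rows([
  {"claw":1,"linear":[-0.03,0,0.08],"rotation":[0,0,0]},
  {"claw":0.5,"linear":[0,0,0],"rotation":[0,0,0]},
  {"claw":0.5,"linear":[0,0,0],"rotation":[0,0,0]},
  {"claw":0.5,"linear":[0,0,0],"rotation":[0,0,0]},
  {"claw":0.5,"linear":[-0.5,0,0],"rotation":[0,0,0]},
  {"claw":0.5,"linear":[-1,0,0],"rotation":[0,0,0]},
  {"claw":0.5,"linear":[-1,0,0],"rotation":[0,0,0]},
  {"claw":0.5,"linear":[-1,0,0],"rotation":[0,0,0]},
  {"claw":0.5,"linear":[-1,0,0],"rotation":[0,0,0]},
  {"claw":0.5,"linear":[-1,0,0],"rotation":[0,0,0]},
])

```text
time: 7.95
position: [0.4811, -0.0059, 0.1938]
tool_rot: [0.12, 1.579, -0.113]
ft_force: [0.1, 0.7, -0.1]
grip_width: 0.494
```

```bash
python3 - <<'E'
from h import *
g=w(hop,[.0355,.101,0])[0,:2]
print(g); plan([[.56,.08,.2],[*g,.17],[*g,.101]],np.degrees(-.153))
cv2.imwrite("pics/s3.png",cv2.resize(get_image("scene")[170:330,180:340],None,fx=3.7,fy=3.7,interpolation=2))
E
```

```text
[0.68047808 0.06410982]
pos [ 0.4811 -0.0059  0.1938] rot err [ 0.31 -0.66 -0.2 ] F [ 0.1  0.7 -0.1] w 43.0 t 7.95
  x1 [-0.05, 0.77, 0.52] [0.003, -0.007, -0.002]
  x4 [-0.05, 0.78, 0.52] [0.0, -0.0, -0.0]
  -- [0.56, 0.08, 0.2]
  x6 [0.2, 0.02, 0.81] [0.0, -0.0, -0.0]
  -- [0.68, 0.064, 0.17]
  x3 [0.92, 0.0, -0.0] [0.0, -0.0, -0.0]
  -- [0.68, 0.064, 0.101]
```

View pics/s3.png

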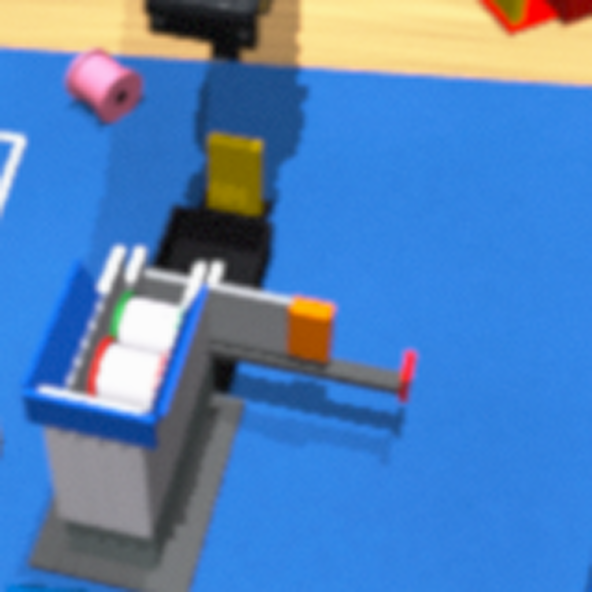

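The tray is under the chute with its fin upright at crop (236,175), and the gate is still shut with its handle at (312,330). Going to the handle.

Emit:
play_rows([
  {"claw":0.5,"linear":[-0.08,0.77,0.52],"rotation":[0.003,-0.007,-0.002]},
  {"claw":0.5,"linear":[-0.08,0.78,0.52],"rotation":[0,0,0]},
  {"claw":0.5,"linear":[-0.08,0.78,0.52],"rotation":[0,0,0]},
  {"claw":0.5,"linear":[-0.05,0.78,0.52],"rotation":[0,0,0]},
  {"claw":0.5,"linear":[-0.05,0.78,0.52],"rotation":[0,0,0]},
  {"claw":0.5,"linear":[0.1,0.02,0.81],"rotation":[0,0,0]},
  {"claw":0.5,"linear":[0.1,0.02,0.81],"rotation":[0,0,0]},
  {"claw":0.5,"linear":[0.15,0.02,0.81],"rotation":[0,0,0]},
  {"claw":0.5,"linear":[0.15,0.02,0.81],"rotation":[0,0,0]},
  {"claw":0.5,"linear":[0.15,0.02,0.81],"rotation":[0,0,0]},
])

```text
time: 8.83
position: [0.6726, 0.0721, 0.2095]
tool_rot: [0.115, 1.539, -0.125]
ft_force: [0.0, -0.5, 0.3]
grip_width: 0.498
```

```bash
python3 - <<'E'
from h import *
g=w(hop,[.0355,.101,0])[0,:2]
plan([[*g,.17],[*g,.105]],np.degrees(-.153))
E
```

```text
pos [0.6726 0.0721 0.2095] rot err [-0.03  1.66  0.22] F [ 0.  -0.5  0.3] w 43.3 t 8.83
  x1 [0.8, -0.13, 0.16] [-0.0, 0.018, 0.002]
  x1 [0.79, -0.13, 0.18] [-0.0, 0.0, 0.0]
  -- [0.68, 0.064, 0.17]
  x3 [0.87, -0.0, -0.0] [-0.0, 0.0, 0.0]
  -- [0.68, 0.064, 0.105]
```

Emit:
play_rows([
  {"claw":0.5,"linear":[0.8,-0.13,0.16],"rotation":[0,0.018,0.002]},
  {"claw":0.5,"linear":[0.6,-0.13,0.14],"rotation":[0,0,0]},
  {"claw":0.5,"linear":[0,0,0],"rotation":[0,0,0]},
])

```text
time: 9.08
position: [0.6839, 0.0634, 0.1743]
tool_rot: [0.124, 1.564, -0.12]
ft_force: [-1.4, -0.5, -1.3]
grip_width: 0.502
```

```bash
python3 - <<'E'
from h import *
g=w(hop,[.0355,.101,0])[0,:2]
plan([[*g,.16],[*g,.105]],np.degrees(-.153))
E
```

```text
pos [0.6839 0.0634 0.1743] rot err [-0.15  0.18 -0.15] F [-1.4 -0.5 -1.3] w 43.7 t 9.08
  x1 [0.57, 0.01, -0.14] [-0.002, 0.002, -0.002]
  -- [0.68, 0.064, 0.16]
  x3 [0.73, 0.0, 0.0] [-0.0, 0.0, -0.0]
  -- [0.68, 0.064, 0.105]
```

Emit:
play_rows([
  {"claw":0.5,"linear":[0.57,0,-0.14],"rotation":[0,0.002,0]},
  {"claw":0.5,"linear":[0.73,0,0],"rotation":[0,0,0]},
  {"claw":0.5,"linear":[0.73,0,0],"rotation":[0,0,0]},
  {"claw":0.5,"linear":[0.7,0,0],"rotation":[0,0,0]},
  {"claw":0.5,"linear":[0,0,0],"rotation":[0,0,0]},
  {"claw":1,"linear":[0,0,0],"rotation":[0,0,0]},
  {"claw":1,"linear":[0,0,0],"rotation":[0,0,0]},
  {"claw":1,"linear":[0,0,0],"rotation":[0,0,0]},
  {"claw":1,"linear":[0,0,0],"rotation":[0,0,0]},
  {"claw":1,"linear":[0,0,0],"rotation":[0,0,0]},
], newtons=30)

```text
time: 9.92
position: [0.6803, 0.0648, 0.1147]
tool_rot: [0.124, 1.554, -0.119]
ft_force: [10.5, -0.9, -7.5]
grip_width: 0.204
```

Emit:
play_rows([
  {"claw":1,"linear":[0,0,0],"rotation":[0,0,0]},
  {"claw":1,"linear":[0,0,0],"rotation":[0,0,0]},
  {"claw":1,"linear":[0,0,0],"rotation":[0,0,0]},
])

```text
time: 10.17
position: [0.6825, 0.0643, 0.1152]
tool_rot: [0.125, 1.55, -0.119]
ft_force: [1.5, -0.1, -3.0]
grip_width: 0.16
```

```bash
python3 - <<'E'
from h import *
p=get_state()["position"]; print(inv(hop,p))
g=w(hop,[*(inv(hop,p)[:2]+[0,.06]),0])[0,:2]
plan([[*g,p[2]]],np.degrees(-.153),.7)
E
```

```text
[0.03742785 0.10152103 0.11516762]
pos [0.6825 0.0643 0.1152] rot err [-0.16  0.99 -0.32] F [ 1.5 -0.1 -3. ] w 13.9 t 10.17
  x1 [0.0, 0.6, -0.0] [-0.002, 0.011, -0.004]
  x3 [0.0, 0.6, 0.0] [-0.0, 0.0, -0.0]
  -- [0.692, 0.124, 0.115]
```

The handle is gripped (13.9 mm). Drawing the gate.

Emit:
play_rows([
  {"claw":1,"linear":[0,0.4,0],"rotation":[0,0.005,0]},
  {"claw":1,"linear":[0,0.6,0],"rotation":[0,0,0]},
  {"claw":1,"linear":[0,0.6,0],"rotation":[0,0,0]},
  {"claw":1,"linear":[0,0.5,0],"rotation":[0,0,0]},
  {"claw":1,"linear":[0,0.3,0],"rotation":[0,0,0]},
  {"claw":1,"linear":[0,0.2,0],"rotation":[0,0,0]},
])

```text
time: 10.67
position: [0.6898, 0.1127, 0.115]
tool_rot: [0.11, 1.57, -0.151]
ft_force: [-7.3, -16.4, 6.9]
grip_width: 0.162
```

```bash
python3 - <<'E'
from h import *
p=get_state()["position"]; print(inv(hop,p))
plan([[*w(hop,[.0374,.1635,0])[0,:2],.115]],np.degrees(-.153),.7)
E
```

```text
[0.03728503 0.15039045 0.11495454]
pos [0.6898 0.1127 0.115 ] rot err [-0.74 -0.05  1.52] F [ -7.3 -16.4   6.9] w 14.1 t 10.67
  x1 [-0.02, 0.52, -0.0] [-0.008, -0.001, 0.017]
  -- [0.692, 0.126, 0.115]
```

Emit:
play_rows([
  {"claw":1,"linear":[0,0.4,0],"rotation":[-0.006,0,0.015]},
  {"claw":1,"linear":[0,0.3,0],"rotation":[0,0,0]},
  {"claw":1,"linear":[0,0.2,0],"rotation":[0,0,0]},
])

```text
time: 10.92
position: [0.6896, 0.1126, 0.115]
tool_rot: [0.1, 1.581, -0.165]
ft_force: [-5.3, -6.3, 1.8]
grip_width: 0.159
```

```bash
python3 - <<'E'
from h import *
p=get_state()["position"]; print(inv(hop,p))
plan([[*w(hop,[.0374,.1635,0])[0,:2],.115]],np.degrees(-.153),.7)
cv2.imwrite("pics/s4.png",cv2.resize(get_image("scene")[170:330,180:340],None,fx=3.7,fy=3.7,interpolation=2))
E
```

```text
[0.03714055 0.15028178 0.11498428]
pos [0.6896 0.1126 0.115 ] rot err [-0.89 -0.64  2.43] F [-5.3 -6.3  1.8] w 13.8 t 10.92
  x1 [-0.02, 0.53, 0.0] [-0.01, -0.007, 0.027]
  -- [0.692, 0.126, 0.115]
```

View pics/s4.png

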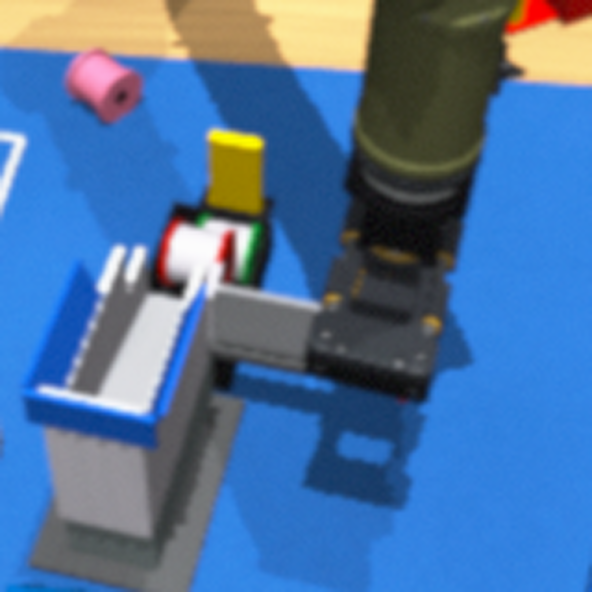

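Both spools have left the chute and sit in the tray: red at (200,252), green at (235,240). The draw reads only about 49 mm by the tool, so I'll pull on with a firmer grip to find out whether that is the stop.

Emit:
play_rows([
  {"claw":1,"linear":[0,0,0],"rotation":[-0.01,-0.007,0.027]},
  {"claw":1,"linear":[0,0.6,0],"rotation":[0,0,0]},
], newtons=50)

```text
time: 11.13
position: [0.6899, 0.1135, 0.1147]
tool_rot: [0.108, 1.575, -0.143]
ft_force: [-19.7, -38.2, 15.3]
grip_width: 0.157
```

Emit:
play_rows([
  {"claw":1,"linear":[0,0.8,0],"rotation":[0,0,0]},
])

```text
time: 11.22
position: [0.6901, 0.1148, 0.1143]
tool_rot: [0.093, 1.584, -0.175]
ft_force: [-20.4, -35.6, 17.0]
grip_width: 0.154
```

```bash
python3 - <<'E'
from h import *
p=get_state()["position"]; print(inv(hop,p))
plan([[*w(hop,[.0374,.1635,0])[0,:2],.115]],np.degrees(-.153),.7)
E
```

```text
[0.03728335 0.15251877 0.114255  ]
pos [0.6901 0.1148 0.1143] rot err [-1.02 -0.77  3.05] F [-20.4 -35.6  17. ] w 13.4 t 11.22
  x1 [-0.05, 0.44, -0.0] [-0.011, -0.009, 0.034]
  -- [0.692, 0.126, 0.115]
```

Emit:
play_rows([
  {"claw":1,"linear":[0,-0.2,0],"rotation":[-0.01,-0.007,0.03]},
  {"claw":0.6,"linear":[0,0,0],"rotation":[0,0,0]},
  {"claw":0.6,"linear":[0,0,0],"rotation":[0,0,0]},
  {"claw":0.6,"linear":[0,0,0],"rotation":[0,0,0]},
  {"claw":0.6,"linear":[-1,0,0],"rotation":[0,0,0]},
  {"claw":0.6,"linear":[-1,0,0],"rotation":[0,0,0]},
  {"claw":0.6,"linear":[-1,0,0],"rotation":[0,0,0]},
])

```text
time: 11.8
position: [0.6873, 0.112, 0.1862]
tool_rot: [0.114, 1.58, -0.128]
ft_force: [0.5, 0.3, -0.4]
grip_width: 0.391
```

```bash
python3 - <<'E'
from h import *
im=get_image("scene"); hsv=cv2.cvtColor(im,cv2.COLOR_BGR2HSV)
def box(i):
    h=cv2.cvtColor(i,cv2.COLOR_BGR2HSV); m=((h[...,0]>8)&(h[...,0]<19)&(h[...,1]>200)&(h[...,2]>150)).astype(np.uint8); m[:, :200]=0;m[:,310:]=0;m[:235]=0;m[290:]=0
    ys,xs=np.nonzero(m); return xs.min(),xs.max(),ys.min(),ys.max(),m.sum()
a=box(cv2.imread("pics/scene0.png"));b=box(im);print(a,b)
for q in(a,b): print(inv(hop,ray("scene",(q[0]+q[1])/2,q[2]+2,.138)))
plan([[*w(hop,[.0374,.1635,0])[0,:2],.115]],np.degrees(-.153),.7)
cv2.imwrite("pics/s5.png",cv2.resize(im[170:330,180:340],None,fx=3.7,fy=3.7,interpolation=2))
E
```

```text
(np.int64(258), np.int64(268), np.int64(251), np.int64(266), np.uint64(109)) (np.int64(274), np.int64(284), np.int64(255), np.int64(258), np.uint64(30))
[0.03997045 0.1012803  0.138     ]
[0.0422107  0.14162976 0.138     ]
pos [0.69   0.1139 0.193 ] rot err [-0.03 -0.16  0.35] F [1.4 1.  4.9] w 34.4 t 11.85
  x1 [0.62, 0.1, 0.0] [-0.0, -0.002, 0.004]
  x4 [0.62, 0.09, 0.0] [-0.0, -0.0, 0.0]
  -- [0.692, 0.126, 0.115]
```

View pics/s5.png

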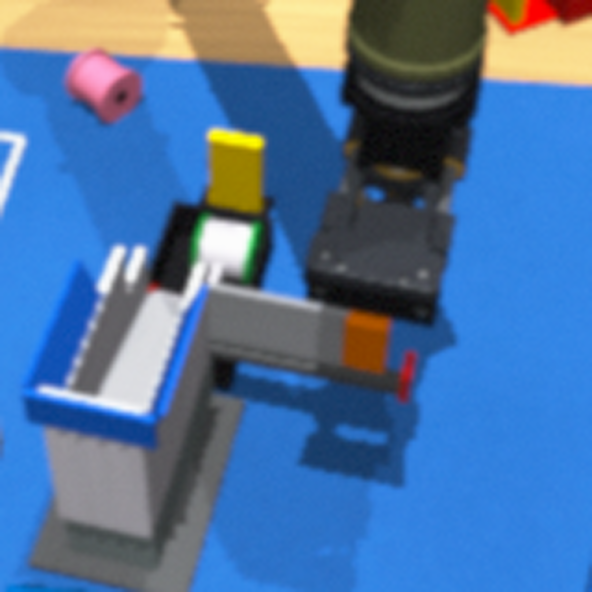

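```bash
python3 - <<'E'
from h import *
for d in(0,.04,.045,.05,.055,.06):
    q=px("scene",w(hop,[[.0435,.086+d,.1],[.0435,.116+d,.1],[.0435,.103+d,.086]])); print(d,((q-[180,170]+.5)*3.7).round(0).tolist())
q=px("scene",w(hop,[[.0435,.178,.094],[.0435,.178,.07]]));print(((q-[180,170]+.5)*3.7).round(0).tolist())
E
```

```text
0 [[284.0, 342.0], [327.0, 351.0], [308.0, 360.0]]
0.04 [[342.0, 354.0], [385.0, 363.0], [365.0, 371.0]]
0.045 [[349.0, 356.0], [393.0, 365.0], [373.0, 373.0]]
0.05 [[356.0, 357.0], [400.0, 366.0], [380.0, 374.0]]
0.055 [[364.0, 359.0], [407.0, 368.0], [387.0, 376.0]]
0.06 [[371.0, 360.0], [415.0, 369.0], [394.0, 377.0]]
[[417.0, 375.0], [414.0, 395.0]]
```

In both first images the gap from handle to stop was only about 42 mm. With the side wall at |y| = 31, "shut" means a grip y of 90 mm, full draw is 150 mm and the stop is at 167 mm. So the gate began about 11 mm open, and the hard stop I met at 150 to 152 mm is the end stop. Now I'll regrip and push home to about y = 90 mm.

Emit:
play_rows([
  {"claw":0.5,"linear":[0.6,-0.15,0],"rotation":[0,-0.002,0.004]},
  {"claw":0.5,"linear":[0.8,-0.1,0],"rotation":[0,0,0]},
  {"claw":0.5,"linear":[0.9,0,0],"rotation":[0,0,0]},
  {"claw":0.5,"linear":[0.9,0,0],"rotation":[0,0,0]},
  {"claw":0.5,"linear":[0.2,0,0],"rotation":[0,0,0]},
  {"claw":1,"linear":[0,0,0],"rotation":[0,0,0]},
  {"claw":1,"linear":[0,0,0],"rotation":[0,0,0]},
  {"claw":1,"linear":[0,0,0],"rotation":[0,0,0]},
  {"claw":1,"linear":[0,0,0],"rotation":[0,0,0]},
  {"claw":1,"linear":[0,0,0],"rotation":[0,0,0]},
], newtons=50)

```text
time: 12.68
position: [0.6974, 0.1274, 0.1202]
tool_rot: [0.125, 1.543, -0.095]
ft_force: [-0.6, 0.3, -0.2]
grip_width: 0.209
```

Emit:
play_rows([
  {"claw":1,"linear":[0,0,0],"rotation":[0,0,0]},
  {"claw":1,"linear":[0,0,0],"rotation":[0,0,0]},
])

```text
time: 12.85
position: [0.6979, 0.1284, 0.122]
tool_rot: [0.126, 1.541, -0.093]
ft_force: [-0.6, 1.2, -0.4]
grip_width: 0.063
```

```bash
python3 - <<'E'
from h import *
p=get_state()["position"]; print(inv(hop,p))
plan([[*w(hop,[.0374,.090,0])[0,:2],p[2]]],np.degrees(-.153),.6)
E
```

```text
[0.04294204 0.16720036 0.12198433]
pos [0.6979 0.1284 0.122 ] rot err [ 0.74  1.43 -1.31] F [-0.6  1.2 -0.4] w 5.5 t 12.85
  x1 [-0.01, -0.51, -0.04] [0.008, 0.016, -0.015]
  x5 [0.0, -0.51, -0.04] [0.0, 0.0, -0.0]
  -- [0.681, 0.053, 0.122]
```

The grasp missed past the handle's end. The closed fingers are now just outside the handle, so I'll push it home with them.

Emit:
play_rows([
  {"claw":1,"linear":[0.3,0,-0.25],"rotation":[0.008,0.016,-0.015]},
  {"claw":1,"linear":[0.3,-0.3,0],"rotation":[0,0,0]},
  {"claw":1,"linear":[0,-0.5,0],"rotation":[0,0,0]},
  {"claw":1,"linear":[0,-0.5,0],"rotation":[0,0,0]},
])

```text
time: 13.18
position: [0.6887, 0.1043, 0.1096]
tool_rot: [0.122, 1.561, -0.106]
ft_force: [0.4, 3.5, 2.7]
grip_width: 0.006
```

```bash
python3 - <<'E'
from h import *
p=get_state()["position"]; print(inv(hop,p))
plan([[*w(hop,[.0374,.1145,0])[0,:2],.11]],np.degrees(-.153),.6)
E
```

```text
[0.03754055 0.14193002 0.10961046]
pos [0.6887 0.1043 0.1096] rot err [ 0.43  0.36 -0.6 ] F [0.4 3.5 2.7] w 0.5 t 13.18
  x1 [-0.01, -0.55, -0.01] [0.005, 0.004, -0.007]
  x1 [-0.01, -0.55, -0.0] [0.0, 0.0, -0.0]
  -- [0.684, 0.077, 0.11]
```

Pushing with 3.5 N of gate friction. I'll continue to the home stop.

Emit:
play_rows([
  {"claw":1,"linear":[0,-0.5,0],"rotation":[0.005,0.004,-0.007]},
  {"claw":1,"linear":[0,-0.5,0],"rotation":[0,0,0]},
  {"claw":1,"linear":[0,-0.3,0],"rotation":[0,0,0]},
  {"claw":1,"linear":[0,-0.3,0],"rotation":[0,0,0]},
  {"claw":1,"linear":[0,-0.3,0],"rotation":[0,0,0]},
])

```text
time: 13.6
position: [0.6848, 0.0796, 0.1105]
tool_rot: [0.148, 1.554, -0.075]
ft_force: [7.7, 17.4, -7.8]
grip_width: 0.003
```

```bash
python3 - <<'E'
from h import *
p=get_state()["position"]; print(inv(hop,p))
plan([[*w(hop,[.0374,.1145,0])[0,:2],.11]],np.degrees(-.153),.6)
E
```

```text
[0.03739935 0.11694111 0.11046388]
pos [0.6848 0.0796 0.1105] rot err [ 0.63  0.56 -2.72] F [ 7.7 17.4 -7.8] w 0.3 t 13.6
  x1 [0.01, -0.1, -0.0] [0.007, 0.006, -0.03]
  -- [0.684, 0.077, 0.11]
```

Emit:
play_rows([
  {"claw":1,"linear":[0,-0.35,0],"rotation":[0.005,0.004,-0.02]},
  {"claw":1,"linear":[0,-0.2,0],"rotation":[0,0,0]},
])

```text
time: 13.77
position: [0.6845, 0.0798, 0.1106]
tool_rot: [0.142, 1.556, -0.08]
ft_force: [4.1, 7.9, -2.9]
grip_width: 0.004
```

Emit:
play_rows([
  {"claw":0.7,"linear":[0,0.4,0],"rotation":[0,0,0]},
  {"claw":0.5,"linear":[-0.9,0.1,0],"rotation":[0,0,0]},
  {"claw":0.5,"linear":[-1,0,0],"rotation":[0,0,0]},
  {"claw":0.5,"linear":[-1,0,0],"rotation":[0,0,0]},
  {"claw":0.5,"linear":[-0.8,0,-0.6],"rotation":[0,0,0]},
  {"claw":0.5,"linear":[0,0,-1],"rotation":[0,0,0]},
  {"claw":0.5,"linear":[0,0,-1],"rotation":[0,0,0]},
  {"claw":0.5,"linear":[0,-0.3,-1],"rotation":[0,0,0]},
])

```text
time: 14.43
position: [0.5937, 0.0732, 0.204]
tool_rot: [0.142, 1.562, -0.112]
ft_force: [-1.0, -0.1, 1.0]
grip_width: 0.474
```

```bash
python3 - <<'E'
from h import *
p=get_state()["position"]; print(inv(hop,p))
plan([[*w(hop,[-.147,0,0])[0,:2],.15]],np.degrees(-.153))
im=get_image("scene")
cv2.imwrite("pics/s6.png",cv2.resize(im[170:330,180:340],None,fx=3.7,fy=3.7,interpolation=2))
E
```

```text
[-0.05161212  0.09674662  0.20396859]
pos [0.5937 0.0732 0.204 ] rot err [-0.49  0.2  -1.13] F [-1.  -0.1  1. ] w 41.2 t 14.43
  x1 [0.3, -0.56, -0.54] [-0.005, 0.002, -0.013]
  x6 [0.31, -0.55, -0.55] [-0.0, 0.0, -0.0]
  -- [0.485, -0.008, 0.15]
```

View pics/s6.png

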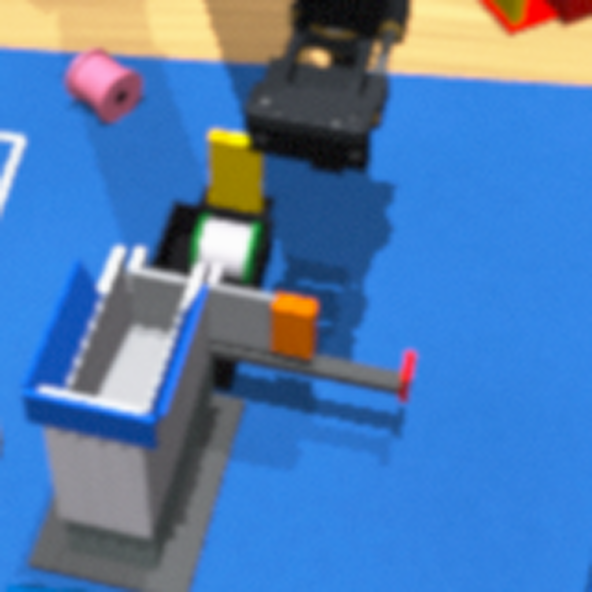

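The gate handle has gone from crop x 289 (start) to 273, about 11 mm further in, so it is fully home. The green spool is at the tray's rear and the red one is hidden under the lip. Regrasping the fin.

Emit:
play_rows([
  {"claw":0.5,"linear":[0.3,-0.56,-0.54],"rotation":[-0.005,0.002,-0.013]},
  {"claw":0.5,"linear":[0.3,-0.55,-0.55],"rotation":[0,0,0]},
  {"claw":0.5,"linear":[0.3,-0.55,-0.55],"rotation":[0,0,0]},
  {"claw":0.5,"linear":[0.3,-0.55,-0.55],"rotation":[0,0,0]},
  {"claw":0.5,"linear":[0.3,-0.55,-0.55],"rotation":[0,0,0]},
  {"claw":0.5,"linear":[0.3,-0.55,-0.55],"rotation":[0,0,0]},
  {"claw":0.5,"linear":[0.2,-0.3,-0.4],"rotation":[0,0,0]},
  {"claw":0.5,"linear":[0,0,0],"rotation":[0,0,0]},
])

```text
time: 15.15
position: [0.4712, -0.029, 0.1537]
tool_rot: [0.111, 1.579, -0.165]
ft_force: [-0.0, 0.2, -0.6]
grip_width: 0.498
```

```bash
python3 - <<'E'
from h import *
plan([[.485,-.0065,.12],[.485,-.0065,.05]],np.degrees(-.151))
E
```

```text
pos [ 0.4712 -0.029   0.1537] rot err [-1.39 -0.58  2.  ] F [-0.   0.2 -0.6] w 43.3 t 15.15
  x1 [0.66, 0.51, 0.2] [-0.015, -0.006, 0.022]
  x1 [0.67, 0.49, 0.21] [-0.0, -0.0, 0.0]
  -- [0.485, -0.006, 0.12]
  x3 [0.93, 0.0, 0.0] [-0.0, -0.0, 0.0]
  -- [0.485, -0.006, 0.05]
```

Emit:
play_rows([
  {"claw":0.5,"linear":[0.5,0.45,0.2],"rotation":[-0.015,-0.006,0.022]},
  {"claw":0.5,"linear":[0.5,0.45,0.2],"rotation":[0,0,0]},
  {"claw":0.5,"linear":[0,0,0],"rotation":[0,0,0]},
  {"claw":0.5,"linear":[0,0,0],"rotation":[0,0,0]},
])

```text
time: 15.48
position: [0.485, -0.017, 0.1297]
tool_rot: [0.12, 1.566, -0.134]
ft_force: [0.5, -0.2, 0.7]
grip_width: 0.5
```

```bash
python3 - <<'E'
from h import *
plan([[.485,-.0065,.12],[.485,-.0065,.05]],np.degrees(-.151))
E
```

```text
pos [ 0.485  -0.017   0.1297] rot err [-0.62  0.07  0.51] F [ 0.5 -0.2  0.7] w 43.5 t 15.48
  x1 [0.39, 0.42, -0.07] [-0.007, 0.001, 0.006]
  -- [0.485, -0.006, 0.12]
  x3 [0.93, 0.0, -0.0] [-0.0, 0.0, 0.0]
  -- [0.485, -0.006, 0.05]
```

Emit:
play_rows([
  {"claw":0.5,"linear":[0.3,0.42,-0.05],"rotation":[-0.007,0.001,0.006]},
  {"claw":0.5,"linear":[0,0.05,0],"rotation":[0,0,0]},
  {"claw":0.5,"linear":[0.9,0,0],"rotation":[0,0,0]},
  {"claw":0.5,"linear":[0.9,0,0],"rotation":[0,0,0]},
  {"claw":0.5,"linear":[0.9,0,0],"rotation":[0,0,0]},
  {"claw":0.5,"linear":[0,0,0],"rotation":[0,0,0]},
])

```text
time: 15.98
position: [0.4898, -0.006, 0.0562]
tool_rot: [0.116, 1.561, -0.119]
ft_force: [-1.9, -1.0, 0.2]
grip_width: 0.497
```

```bash
python3 - <<'E'
from h import *
plan([[.485,-.0065,.049]],np.degrees(-.151))
E
```

```text
pos [ 0.4898 -0.006   0.0562] rot err [0.04 0.4  0.08] F [-1.9 -1.   0.2] w 43.3 t 15.98
  x1 [0.29, -0.05, -0.19] [0.0, 0.004, 0.001]
  -- [0.485, -0.006, 0.049]
```

Emit:
play_rows([
  {"claw":0.5,"linear":[0.3,0,-0.2],"rotation":[0,0.004,0]},
  {"claw":0.5,"linear":[0.1,0,-0.05],"rotation":[0,0,0]},
  {"claw":1,"linear":[0,0,0],"rotation":[0,0,0]},
  {"claw":1,"linear":[0,0,0],"rotation":[0,0,0]},
  {"claw":1,"linear":[0,0,0],"rotation":[0,0,0]},
  {"claw":1,"linear":[0,0,0],"rotation":[0,0,0]},
  {"claw":1,"linear":[0,0,0],"rotation":[0,0,0]},
  {"claw":1,"linear":[0,0,0],"rotation":[0,0,0]},
  {"claw":1,"linear":[0,0,0],"rotation":[0,0,0]},
  {"claw":1,"linear":[0,0,0],"rotation":[0,0,0]},
], newtons=50)

```text
time: 16.82
position: [0.4857, -0.0049, 0.0504]
tool_rot: [0.115, 1.563, -0.12]
ft_force: [0.5, 1.0, -0.3]
grip_width: 0.135
```

```bash
python3 - <<'E'
from h import *
print(inv(hop,get_state()["position"]))
plan([[*w(hop,[-.197,0,0])[0,:2],.052]],np.degrees(-.153),.5)
E
```

```text
[-0.1465073   0.00308568  0.05039904]
pos [ 0.4857 -0.0049  0.0504] rot err [0.19 0.29 0.16] F [ 0.5  1.  -0.3] w 11.7 t 16.82
  x1 [-0.01, -0.02, -0.4] [0.002, 0.003, 0.002]
  x4 [-0.01, -0.02, -0.4] [0.0, 0.0, 0.0]
  -- [0.435, -0.0, 0.052]
```

Emit:
play_rows([
  {"claw":1,"linear":[-0.02,0,-0.15],"rotation":[0,0,0]},
  {"claw":1,"linear":[-0.02,0,-0.35],"rotation":[0,0,0]},
  {"claw":1,"linear":[0,0,-0.4],"rotation":[0,0,0]},
  {"claw":1,"linear":[0,0,-0.4],"rotation":[0,0,0]},
  {"claw":1,"linear":[0,0,-0.4],"rotation":[0,0,0]},
  {"claw":1,"linear":[0,0,-0.3],"rotation":[0,0,0]},
  {"claw":1,"linear":[0,0,-0.1],"rotation":[0,0,0]},
  {"claw":1,"linear":[0,0,0],"rotation":[0,0,0]},
])

```text
time: 17.48
position: [0.4286, 0.0036, 0.0504]
tool_rot: [0.113, 1.562, -0.12]
ft_force: [0.4, -0.3, -3.2]
grip_width: 0.131
```

```bash
python3 - <<'E'
from h import *
print(inv(hop,get_state()["position"]))
plan([[.4586,-.2646,.052]],-2.9,.6)
im=get_image("scene"); cv2.imwrite("pics/s7.png",im)
c=px("scene",w(hop,[[-.09,0,.03]]))[0]; print(c)
hs=cv2.cvtColor(im,cv2.COLOR_BGR2HSV); x0,y0=215,200
sub=hs[y0:265,x0:265]
for n,m in(("red",((sub[...,0]<6)|(sub[...,0]>175))&(sub[...,1]>170)&(sub[...,2]>80)),("green",(sub[...,0]>45)&(sub[...,0]<80)&(sub[...,1]>130)&(sub[...,2]>60)),("white",(sub[...,1]<40)&(sub[...,2]>150))):
    ys,xs=np.nonzero(m); print(n,len(xs),(xs.min()+x0,xs.max()+x0,ys.min()+y0,ys.max()+y0) if len(xs) else "")
E
```

```text
[-0.20420621  0.00277558  0.05040002]
pos [0.4286 0.0036 0.0504] rot err [-5.61  0.3   0.24] F [ 0.4 -0.3 -3.2] w 11.4 t 17.48
  x1 [-0.0, -0.52, 0.14] [-0.062, 0.003, 0.003]
  x19 [-0.0, -0.53, 0.09] [-0.0, 0.0, 0.0]
  -- [0.459, -0.265, 0.052]
[237.58125199 233.64952685]
red 25 (np.int64(222), np.int64(241), np.int64(230), np.int64(241))
green 56 (np.int64(234), np.int64(253), np.int64(219), np.int64(237))
white 510 (np.int64(215), np.int64(254), np.int64(221), np.int64(264))
```

Both red and green rims lie inside the tray in the image. Sliding it to the bay.

Emit:
play_rows([
  {"claw":1,"linear":[0,-0.25,0.06],"rotation":[-0.01,0.003,0.003]},
  {"claw":1,"linear":[0,-0.5,0.12],"rotation":[-0.01,0,0]},
  {"claw":1,"linear":[0,-0.55,0.12],"rotation":[-0.01,0,0]},
  {"claw":1,"linear":[0,-0.55,0.12],"rotation":[-0.01,0,0]},
  {"claw":1,"linear":[0,-0.55,0.1],"rotation":[-0.01,0,0]},
  {"claw":1,"linear":[0,-0.55,0.1],"rotation":[-0.01,0,0]},
  {"claw":1,"linear":[0,-0.55,0.1],"rotation":[0,0,0]},
  {"claw":1,"linear":[0,-0.55,0.1],"rotation":[0,0,0]},
  {"claw":1,"linear":[0,-0.55,0.1],"rotation":[0,0,0]},
  {"claw":1,"linear":[0,-0.55,0.1],"rotation":[0,0,0]},
])

```text
time: 18.37
position: [0.4481, -0.1221, 0.0509]
tool_rot: [0.033, 1.57, -0.017]
ft_force: [-0.1, 2.9, 2.6]
grip_width: 0.134
```

```bash
python3 - <<'E'
from h import *
plan([[.4586,-.2646,.052]],-2.9,.6)
E
```

```text
pos [ 0.4481 -0.1221  0.0509] rot err [ 1.07  0.04 -0.57] F [-0.1  2.9  2.6] w 11.7 t 18.37
  x1 [-0.01, -0.52, 0.05] [0.012, 0.0, -0.006]
  x10 [-0.0, -0.52, 0.06] [0.0, 0.0, -0.0]
  -- [0.459, -0.265, 0.052]
```

Emit:
play_rows([
  {"claw":1,"linear":[-0.01,-0.52,0.05],"rotation":[0.008,0,-0.006]},
  {"claw":1,"linear":[0,-0.55,0.06],"rotation":[0,0,0]},
  {"claw":1,"linear":[0,-0.55,0.06],"rotation":[0,0,0]},
  {"claw":1,"linear":[0,-0.55,0.06],"rotation":[0,0,0]},
  {"claw":1,"linear":[0,-0.55,0.06],"rotation":[0,0,0]},
  {"claw":1,"linear":[0,-0.55,0.06],"rotation":[0,0,0]},
  {"claw":1,"linear":[0,-0.55,0.06],"rotation":[0,0,0]},
  {"claw":1,"linear":[0,-0.5,0.06],"rotation":[0,0,0]},
  {"claw":1,"linear":[0,-0.4,0.06],"rotation":[0,0,0]},
  {"claw":1,"linear":[0,0,0],"rotation":[0,0,0]},
])

```text
time: 19.2
position: [0.4564, -0.2574, 0.0504]
tool_rot: [0.039, 1.57, -0.04]
ft_force: [1.5, 0.5, -1.3]
grip_width: 0.133
```

```bash
python3 - <<'E'
from h import *
plan([[.4586,-.2646,.051]],-2.9,.6)
E
```

```text
pos [ 0.4564 -0.2574  0.0504] rot err [0.01 0.05 0.05] F [ 1.5  0.5 -1.3] w 11.5 t 19.2
  x1 [-0.02, -0.28, 0.1] [0.0, 0.001, 0.001]
  -- [0.459, -0.265, 0.051]
```

Emit:
play_rows([
  {"claw":1,"linear":[0,-0.3,0.1],"rotation":[0,0,0]},
  {"claw":1,"linear":[0,0,0],"rotation":[0,0,0]},
  {"claw":0.5,"linear":[0,0,0],"rotation":[0,0,0]},
  {"claw":0.5,"linear":[0,0,0],"rotation":[0,0,0]},
  {"claw":0.5,"linear":[0,0,0],"rotation":[0,0,0]},
  {"claw":0.5,"linear":[0,0,0],"rotation":[0,0,0]},
])

```text
time: 19.7
position: [0.4574, -0.265, 0.0502]
tool_rot: [0.041, 1.572, -0.041]
ft_force: [0.1, 0.0, -0.0]
grip_width: 0.352
```

Emit:
play_rows([
  {"claw":0.5,"linear":[-0.5,0,0],"rotation":[0,0,0]},
  {"claw":0.5,"linear":[-1,0,0],"rotation":[0,0,0]},
  {"claw":0.5,"linear":[-1,0,0],"rotation":[0,0,0]},
  {"claw":0.5,"linear":[-1,0,0],"rotation":[0,0,0]},
  {"claw":0.5,"linear":[-1,0,0],"rotation":[0,0,0]},
  {"claw":0.5,"linear":[-1,0.9,0],"rotation":[0,0,0]},
  {"claw":0.5,"linear":[-0.5,1,0],"rotation":[0,0,0]},
  {"claw":0.5,"linear":[0,1,0],"rotation":[0,0,0]},
  {"claw":0.5,"linear":[0,1,0],"rotation":[0,0,0]},
  {"claw":0.5,"linear":[0,1,0],"rotation":[0,0,0]},
])

```text
time: 20.53
position: [0.4635, -0.1409, 0.2155]
tool_rot: [0.042, 1.569, -0.048]
ft_force: [0.9, -0.4, 0.2]
grip_width: 0.496
```

Emit:
play_rows([
  {"claw":0.5,"linear":[0,1,0],"rotation":[0,0,0]},
  {"claw":0.5,"linear":[0,1,0],"rotation":[0,0,0]},
  {"claw":0.5,"linear":[0,1,0],"rotation":[0,0,0]},
  {"claw":0.5,"linear":[0,1,0],"rotation":[0,0,0]},
  {"claw":0.5,"linear":[0,1,0],"rotation":[0,0,0]},
  {"claw":0.5,"linear":[0,0,0],"rotation":[0,0,0]},
  {"claw":0.5,"linear":[0,0,0],"rotation":[0,0,0]},
])

```text
time: 21.12
position: [0.4704, 0.0001, 0.2219]
tool_rot: [0.024, 1.562, -0.043]
ft_force: [-0.1, -0.1, 1.2]
grip_width: 0.499
```

```bash
python3 - <<'E'
from h import *
st=get_state();print(st["position"],st["time"])
bay=np.array([.5664,-.2704,-.0514])
ims=[]
for n,(u,v,W,H),f in(("top",(295,125,75,95),5),("scene",(110,190,190,110),2.1)):
    im=get_image(n); cv2.imwrite(f"pics/f_{n}.png",im)
    i=cv2.resize(im[v:v+H,u:u+W],None,fx=f,fy=f,interpolation=2)
    def dr(P,L,c): cv2.polylines(i,[np.int32((px(n,w(P,L))-[u,v]+.5)*f)],False,c,1)
    if n=="top": dr(bay,[(x,y,.04) for x,y in((.069,.041),(.069,-.041),(-.069,-.041),(-.069,.041),(.069,.041))],(255,0,255)); dr(bay,[(-.108,.022,.084),(-.108,-.022,.084)],(255,0,255))
    ims.append(i)
h=max(i.shape[0] for i in ims)
cv2.imwrite("pics/f.png",np.hstack([cv2.copyMakeBorder(i,0,h-i.shape[0],0,0,0) for i in ims]))
E
```

```text
[4.70442885e-01 8.39190452e-05 2.21899747e-01] 21.1167
```

View pics/f.png

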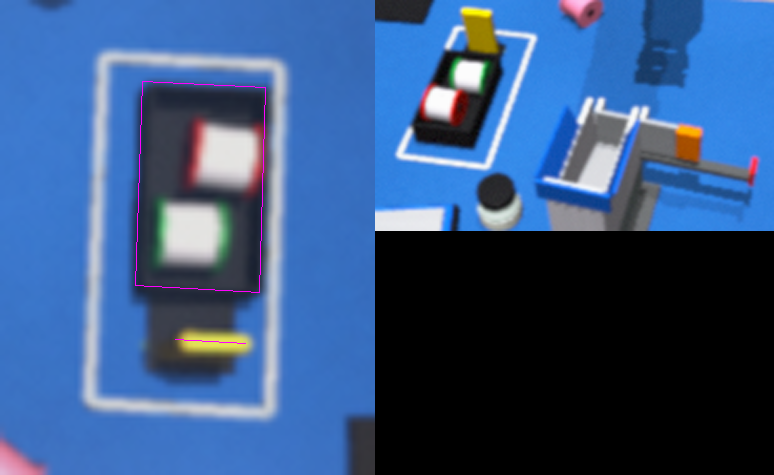

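```bash
python3 -c "
from bench import *
print(close_job())"
```

```text
the job is handed in; nothing more can be done
None
```

The job is done and handed in at about 21 s of the 61 s allowed. The tray with both spools stands in the white bay, and the robot is clear of everything.

- **Docking:** I slid the black tray under the chute by its fin until it met the pedestal, with about 8 N of contact at the expected dock position.
- **Gate:** I drew it against a hard stop at about 38 N, and both spools rolled into the tray. I then pushed it home until it stopped.
- **Bay:** I drew the tray out, slid it along the mat to the bay and let go.
- **Last picture:** Both spools are in the tray. The tray is within about 1 px (2–3 mm) of its target inside the outline. The fin is on the stripe mark, the gate is shut, and the pink spool and flux jar look untouched. I did not compare every other bystander before and after.

**What did not agree at first**
- **Gate travel:** the tool moved only about 50 mm for a stated 60 mm draw. The gate seems to have started about 11 mm open. The handle ended about 11 mm further in than it began, which fits full travel, but I did not measure the end stop directly.
- **Regrasp:** the second grasp of the handle closed past its end. I pushed the gate home with the closed fingers instead.

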